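# Swing the hob's locked rest round to its next hole

### The job

The swivelling rest on the range is held by a spring pin with a black T-handle. Pull the handle up until the pin is clear, swing the handle anticlockwise (seen from above, to your right) and let the pin snap fully home in the very next hole, which you will have to feel for; stop pushing as soon as it locks, never forcing the locked arm, and do not let the pin drop into the hole beyond. Keep the tin standing on its rest, leave everything else on the range where it is, and let go at the end.

Things in the scene. Friction and masses are not known exactly. Their poses are not given: they have to be found in the camera images.
- stand: Fixed steel stand: round foot 140 mm across, 12 mm high, upright post. Origin: on the post's axis at the foot's underside; z up = the axis of the swinging arm. A level steel sector with the locking holes (mean radius 120 mm, 40 mm wide, top 80 mm above the range) runs round the robot's side. Its index plate is adjustable and set differently each time, so the next hole's place must be felt
- swing_arm (a joint): Arm angle (rad) about the post; 0 as found (pin in first hole). Grows anticlockwise from above: T-handle (robot's side of post) goes to the robot's right, rest (behind post) to the left. Range -0.1 to 1.75; friction about 1 N at the handle. The next hole lies somewhere from 0.58 to 1.02, one more 0.55 beyond it. Up to 0.5 there is surely no other hole
- spring_pin (a joint): Pull of the spring pin (m): 0 fully home in a hole, 0.019 fully up. 12 mm round-nosed pin, clear of the first hole above 0.013. Let down between holes it rides on the plate at 0.012 to 0.013 (drag 2 to 3 N at the handle); over a hole (15 mm wide) the spring snaps it to 0 and the arm stops dead. Spring 5 N at 0, 10 N at 0.012, 12.5 N at 0.019
- handle (a point): Centre of the pin's black T-handle, 120 mm from the post's axis: bar 70 mm long (point x, along the arm, pointing to the post), 18 mm wide (y, direction of swing), 26 mm tall (z up). Pin home: centre 139 mm, underside 126 mm above the range. Below it a barrel (26 mm diameter, top at 120 mm) and the arm (26 mm wide, top at 97 mm). Turns with the arm
- pin_nose: The steel pin itself, 12 mm diameter, straight below the T-handle and rigid with it. Origin: the tip of its rounded lower end (68 mm above the range when home, handle centre 71 mm higher), z up. It spoils if it is pressed against the side of a hole with over 50 N, as by pushing on against a locked arm or gripping the handle far off its middle: stop pushing when it locks
- food_tin: unopened food tin, 75 mm diameter, 58 mm tall, 0.18 to 0.36 kg, standing loose on the rest. Origin: centre of its underside, z up
- rest (a point): Centre of the floor of the round steel rest (a tray of 112 mm outer diameter with a 7 mm rim, 95 mm above the range), at the arm's other end, 125 mm from the post's axis, opposite the T-handle; it turns with the arm
- squat_tin: squat unopened food tin, 75 mm diameter, 58 mm tall, standing on the range top near its front edge; a bystander. Origin: centre of its underside, z up
- sardines: flat sardine tin, 63 x 105 x 24 mm, lying on the range top at the front right; a bystander. Origin: centre of its underside, z up
- candle: tea light, 38 mm diameter, 15 mm tall, on the range top at the front left; a bystander. Origin: centre of its underside, z up
- tape: roll of tape, 92 mm diameter, 48 mm tall, on the range top at the left; a bystander. Origin: centre of its underside, z up
- shaker: shaker, 44 mm diameter, 90 mm tall, at one of the back corners of the range top; a bystander. Origin: centre of its underside, z up
- mill: mill, 44 mm diameter, 90 mm tall, at the other back corner of the range top; a bystander. Origin: centre of its underside, z up
- spice_jar: spice jar, 44 mm diameter, 109 mm tall, at one of the front corners of the range top; a bystander. Origin: centre of its underside, z up
- spice_tub: spice jar, 46 mm diameter, 96 mm tall, at the other front corner of the range top; a bystander. Origin: centre of its underside, z up
Not all that is in view belongs to the job. What is shaped like the food_tin but green, pink or yellow is not meant.

How it is judged:
By the outcome, as a careful person would: the job done as asked, in the order asked, and still so for the second after the job is handed in, with the robot touching nothing.
It also fails if it takes over 38 s, if anything falls off the work surface, if the arm or the gripper's body presses on something with over 40 N, if the wrist force passes 120 N, or if a joint passes its speed limit or range.

### The arm

A 6-joint arm with a two-finger parallel gripper is mounted at the origin on a cart in front of the work surface, level with it; the furniture and walls round the work are solid. World frame = base frame: x ahead of the robot, y to its left, z up, the work surface at z = 0. Lengths are in m, angles in rad, forces in N, time in s.
With the tool pointing down it reaches from about 0.35 to 0.775 m from the base axis. Payload 5.5 kg.
Tool frame: the origin (TCP) lies at the very end of the fingers, on their centre line; the grasp point (between the pads) lies 19 mm behind it; z points along the fingers, y is the line along which they close (so a half turn about z gives the same grasp; the last joint's range is limited). The gripper opens to 85 mm and grips with 20 to 120 N. Pads are 22 mm wide; open, the fingers measure 114 mm over their backs; the gripper's body (76 mm by 85 mm) begins 54 mm behind the grasp point. The pads swing forward as they close: fully open they stand 13 mm farther back than shut.
Start: joints at [-0.14, 0.313, 0.046, 1.304, 0, 1.431], TCP at [0.575, -0, 0.231] pointing down, gripper open.
Joint ranges: [-2.76, 2.76], [-0.86, 1.69], [-1.03, 1.26], [-2.2, 2.34], [-1.47, 1.5], [-3.14, 3.14]. Speed limits (rad/s): [2.57, 2.57, 3.14, 3.14, 3.14, 3.14].

### API

Orientations are given as a unit quaternion [w, x, y, z].
In Python, from plant import ctrl, grab_frame, finish_job gives the robot as it stands.
- The arm moves only by the tool move_arm, never from a script. Its argument "plan" is a list of rows, each a list of 7 numbers: the shift along the tool's x, y, z in mm, then the turn, a rotation vector about the tool's x, y, z in rad, then the gripper's target within -1 to 1 (fully open at 1, half-way at 0, shut at -1). In form: [[x, y, z, rx, ry, rz, grip], ...]. A call has 1 to 12 rows; each row shifts and turns the commanded pose from where the row before left it, along the tool's axes as they then stand; what a row does not reach is not made up. A row lasts 1/8 s, in which the tool goes at most 62.5 mm and 10.7 degrees, less where a joint would pass 70% of its speed; a pose out of reach is approached as far as the arm can. A call with a gripper value outside its range is refused whole. The fingers move at their own pace and stop on an object; the grip force is fixed at half the most. Time passes only in rows, so rows that do not move let the fingers close. It gives the time, the measured TCP pose, the force, the opening and the grip force at its end, in the units of the state.
- ctrl.get_obs(): the state, without advancing time (a new reading comes with each control period).
- grab_frame(name): name is "scene" or "side" or "wrist"; returns a dict with "image" (384x512x3 uint8, red, green, blue), "range_z" (384x512 float32, m along the optical axis (not along the pixel's ray), 0 where there is no reading), "intrinsics" (3x3 intrinsics, pixels), "position" and "attitude" of the camera in the world. Camera axes: x right, y down, z forward; pixel columns grow to the right and rows downward; lengths in m; the calibration is good to about 2 mm. A picture is of the moment at which its call begins.
- finish_job(): hands the job in; it is judged then, once.
The state is a dict: "time_s": time; "q": joint angles; "joint_velocities": joint speeds; "effort": joint torques, N m; "tool_pos": TCP position; "tcp_rot": TCP orientation; "force": force on the tool from outside, world axes, zero at the start; "torque": the same for the moment, N m; "opening": opening from 0.0 (shut) to 1.0 (fully open); "grip_force": force on a finger pad.
Only numpy, scipy, OpenCV 4.12 (cv2) and the standard library are available. Lean on these libraries where they do the work, as an engineer would, in place of code of your own. Each camera call takes 0.05 s, during which the arm holds its last target. There are 200 camera calls.

## Working session

There is one attempt and no reset: what is moved stays moved. The work goes in short steps, Python scripts to look and compute and a tool call to move; the robot and the scene stay as the last step left them, time stands still between calls to the robot, and variables do not carry over. Pictures are saved under pics/ and viewed, at most 10 in all, crops included, and the job is handed in when it is done.

Besides the shell and the picture viewer there is one more tool, called as name([rows], argument=value, ...), one row to a line, values as JSON. move_arm: Moves the arm, as the interface text tells. Its arguments: {"type":"object","properties":{"plan":{"type":"array"}},"required":["plan"]}

```bash
mkdir -p pics; cat > h.py <<'E'
import numpy as np,cv2
from plant import ctrl,grab_frame,finish_job
from scipy.spatial.transform import Rotation as R
def cloud(f):
    K=f["intrinsics"];z=f["range_z"];v,u=np.mgrid[:z.shape[0],:z.shape[1]]
    p=np.stack([(u-K[0,2])/K[0,0]*z,(v-K[1,2])/K[1,1]*z,z],-1)
    a=np.array(f["attitude"]);M=a if a.shape==(3,3) else R.from_quat(a[[1,2,3,0]]).as_matrix()
    w=p@M.T+np.array(f["position"]);w[z<=0]=np.nan
    return w
E
python3 - <<'E'
from h import *
ims=[]
for n in("scene","side"):
    f=grab_frame(n);np.savez(n,w=cloud(f),im=f["image"]);ims.append(f["image"]);print(n,f["position"])
    cv2.imwrite(f"pics/{n}.png",f["image"][:,:,::-1])
o=ctrl.get_obs();print(o["tool_pos"],o["tcp_rot"],o["time_s"],o["force"])
E
```

```text
scene [ 0.0242386  -0.64490057  0.51594192]
side [ 0.54593486 -0.8445831   0.7332617 ]
[5.74538854e-01 5.85340466e-05 2.30494248e-01] [-6.64087481e-04  7.07123794e-01  7.07089287e-01 -4.88534268e-04] 0.1 [-0.83042719 -0.77568043  0.19596336]
```

View pics/scene.png

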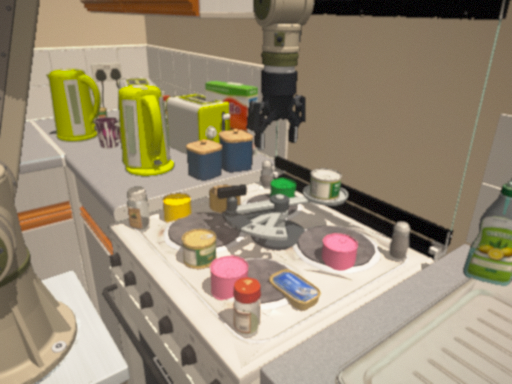

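View pics/side.png

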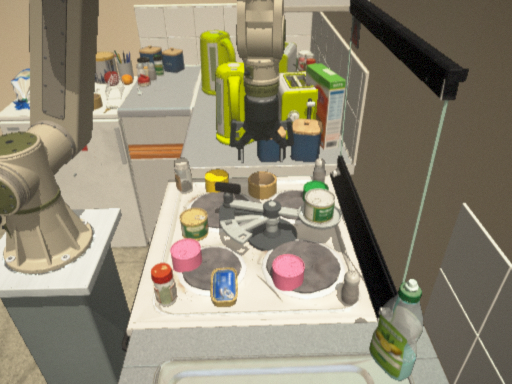

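The side view shows the T-handle at about (228,188), the post at (272,208), and the rest with the white tin at (319,207). The lookalike tins are yellow (217,180), green (315,188), pink (186,255) and (288,271), plus the cream squat tin at (194,222). The black knobs on the front are not the handle. Next I'll take a close crop and measure.

```bash
python3 - <<'E'
from h import *
d=np.load("side.npz");c=d["im"][160:270,170:360]
cv2.imwrite("pics/crop.png",cv2.resize(c,None,fx=4,fy=4,interpolation=cv2.INTER_CUBIC)[:,:,::-1])
for n in("side","scene"):
    d=np.load(n+".npz");w=d["w"];im=d["im"].astype(int)
    ok=(w[...,0]>.3)&(w[...,0]<.75)&(abs(w[...,1])<.3)
    m=ok&(w[...,2]>.13)&(w[...,2]<.165)&(im.max(-1)<75)
    k,l,s,_=cv2.connectedComponentsWithStats(m.astype(np.uint8))
    for i in range(1,k):
        if s[i,4]>15:
            p=w[l==i];print(n,"dark",s[i],p.mean(0).round(3),np.percentile(p,3,axis=0).round(3),np.percentile(p,97,axis=0).round(3))
    for nm,pts in dict(side=[("post",272,206),("handle",228,186),("tin",319,196),("wood",263,180),("squat",194,213)],scene=[("handle",235,190),("tin",326,175)])[n:=n].__iter__().__class__ and dict(side=[("post",272,206),("handle",228,186),("tin",319,196),("wood",263,180),("squat",194,213)],scene=[("handle",235,190),("tin",326,175)])[n]if False else [(a,b,c) for a,b,c in (dict(side=[("post",272,206),("handle",228,186),("tin",319,196),("wood",263,180),("squat",194,213),("yel",217,173)],scene=[("handle",235,190),("tin",326,175)])[n])] and [] or []: pass
    for nm,u,v in dict(side=[("post",272,206),("handle",228,186),("tin",319,196),("wood",263,176),("squat",194,213),("yel",217,173)],scene=[("handle",235,190),("tin",326,175)])[n]:
        print(n,nm,w[v,u].round(3))
E
```

```text
side dark [216 183  24  11 203] [0.489 0.038 0.143] [0.459 0.03  0.131] [0.518 0.048 0.153]
side post [0.603 0.    0.108]
side handle [0.49  0.037 0.149]
side tin [ 0.718 -0.019  0.15 ]
side wood [0.59  0.264 0.034]
side squat [0.392 0.047 0.056]
side yel [0.444 0.253 0.056]
scene dark [218 186  27  12 237] [0.48  0.039 0.142] [0.453 0.03  0.132] [0.509 0.049 0.152]
scene handle [0.488 0.033 0.146]
scene tin [ 0.715 -0.029  0.151]
```

View pics/crop.png

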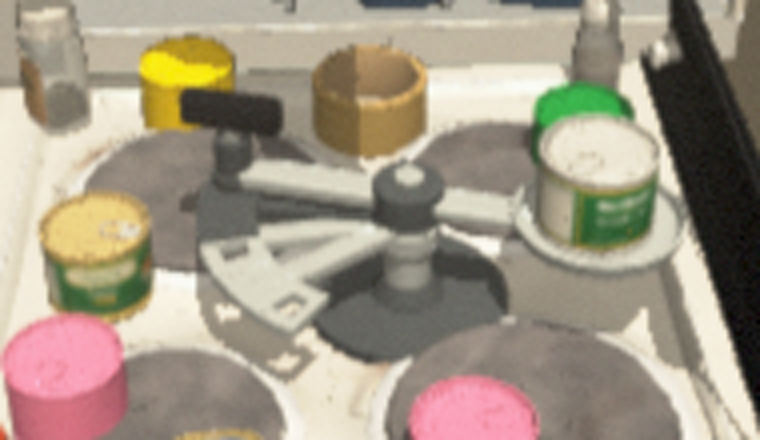

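The crop shows the black T-handle at (232,112), the post cap at (408,180) and the white tin on its rest at (598,180). Two dark hole marks also show on the sector, at (252,250) and (295,308). Next I'll fit the post axis and the arm direction.

```bash
python3 - <<'E'
from h import *
P=[]
for n in("side","scene"):
    d=np.load(n+".npz");w=d["w"];im=d["im"].astype(int)
    m=(w[...,2]>.133)&(w[...,2]<.158)&(im.max(-1)<75)&(abs(w[...,0]-.485)<.06)&(abs(w[...,1]-.038)<.03)
    p=w[m];top=p[p[:,2]>.147]
    print(n,"bar line",cv2.fitLine(p[:,:2].astype(np.float32),cv2.DIST_HUBER,0,.01,.01).ravel(),"top",len(top),top.mean(0),top.min(0),top.max(0))
    r=(abs(w[...,0]-.6)<.05)&(abs(w[...,1]-0)<.05)&(w[...,2]>.1)
    q=w[r];print("post z",np.percentile(q[:,2],[50,90,97]),"n",len(q)); 
    h=q[q[:,2]>np.percentile(q[:,2],97)-.012];print(" cap",h.mean(0),h.min(0),h.max(0))
    t=w[(w[...,2]>.145)&(w[...,2]<.16)&(abs(w[...,0]-.72)<.06)&(abs(w[...,1]+.02)<.06)]
    print(" tin top",t.mean(0),t.min(0),t.max(0),(t.min(0)+t.max(0))/2)
    if n=="side":
        for u,v in((233,222),(244,237),(225,222),(240,230),(262,206)):print((u,v),w[v,u].round(4))
E
```

```text
side bar line [ 0.96566355 -0.25979584  0.48874336  0.03775347] top 78 [0.48975633 0.03967793 0.1504142 ] [0.45851846 0.02788364 0.14707053] [0.51873743 0.05122978 0.15440653]
post z [0.4674388  0.57695673 0.59290397] n 5049
 cap [ 0.58286122 -0.03350078  0.59035467] [ 0.55087326 -0.04634793  0.58106267] [0.61836276 0.00412779 0.5999701 ]
 tin top [ 0.71831975 -0.02664078  0.15047171] [ 0.68135413 -0.06365883  0.14500128] [0.75548796 0.01362224 0.15505293] [ 0.71842104 -0.0250183   0.15002711]
(233, 222) [ 0.5013 -0.0248  0.0787]
(244, 237) [ 0.5274  0.0114 -0.0039]
(225, 222) [ 0.4804 -0.0195  0.0751]
(240, 230) [ 0.5195 -0.0578  0.0789]
(262, 206) [0.5774 0.0158 0.0975]
scene bar line [ 0.9544383  -0.2984083   0.4807363   0.03883624] top 65 [0.48150532 0.03922204 0.14997867] [0.45253332 0.03020102 0.14729028] [0.51187878 0.05068524 0.15325247]
post z [0.40413323 0.51510871 0.52870386] n 3244
 cap [ 0.58018628 -0.04181872  0.52551984] [ 0.55005771 -0.04989627  0.51670943] [ 0.61068782 -0.03396364  0.53438691]
 tin top [ 0.71529585 -0.02810514  0.15072047] [ 0.67957177 -0.0640291   0.14503774] [0.75645089 0.01025404 0.15504177] [ 0.71801133 -0.02688753  0.15003975]
```

move_arm([
  [13, -30, 0, 0, 0, 0, 1],
  [13, -30, 0, 0, 0, 0, 1],
  [13, -29, 0, 0, 0, 0, 1],
  [0, 0, 0, 0, 0, -0.185, 1],
  [0, 0, 0, 0, 0, -0.185, 1],
  [0, 0, 0, 0, 0, -0.185, 1],
  [0, 0, 0, 0, 0, -0.185, 1],
  [0, 0, 0, 0, 0, -0.185, 1],
  [0, 0, 0, 0, 0, -0.185, 1],
  [0, 0, 0, 0, 0, -0.185, 1],
  [0, 0, 0, 0, 0, 0, 1],
])

```text
time_s: 1.48
tool_pos: [0.4858, 0.039, 0.231]
tcp_rot: [-0.0, 0.138, 0.99, -0.0]
force: [0.7, 0.1, 0.3]
opening: 1.003
grip_force: 0.0
```

```bash
python3 - <<'E'
from h import *
f=grab_frame("wrist");w=cloud(f);im=f["image"];np.savez("wr",w=w,im=im)
cv2.imwrite("pics/wr.png",im[:,:,::-1])
g=im.astype(int).max(-1)
m=(w[...,2]>.135)&(w[...,2]<.165)&(abs(w[...,0]-.485)<.07)&(abs(w[...,1]-.038)<.05)
p=w[m][:,:2].astype(np.float32);print(len(p),cv2.minAreaRect(p),np.nanmedian(w[m][:,2]))
o=ctrl.get_obs();q=o["tcp_rot"];print(o["tool_pos"],R.from_quat([q[1],q[2],q[3],q[0]]).as_matrix().round(3),o["q"],o["time_s"])
E
```

```text
2232 ((0.4862563908100128, 0.04616537317633629), (0.01795375719666481, 0.06816820055246353), 73.89161682128906) 0.15169347394486507
[0.48580952 0.03898705 0.23101381] [[-0.961  0.276 -0.001]
 [ 0.276  0.961  0.   ]
 [ 0.001 -0.    -1.   ]] [-8.47900547e-02  1.44267203e-01 -1.72194634e-01  1.25489996e+00
 -3.50912918e-05  1.94547031e-01] 1.525
```

View pics/wr.png

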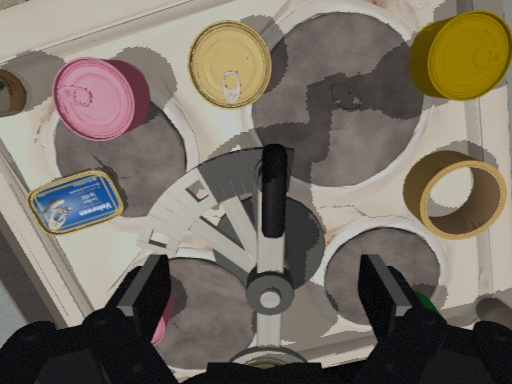

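The wrist view shows the bar at (273,190) and the post cap at (270,295). The sector lies to the left, with marks near (200,195) and (150,238). I'll zoom in and check the post.

```bash
python3 - <<'E'
from h import *
d=np.load("wr.npz");w=d["w"];im=d["im"]
cv2.imwrite("pics/wz.png",cv2.resize(im[140:320,120:320],None,fx=4,fy=3.3,interpolation=cv2.INTER_CUBIC)[:,:,::-1])
for u,v in((270,298),(270,290),(255,295),(285,295),(273,150),(273,235),(200,195)):print(u,v,w[v,u].round(4))
s=w[...,2]
m=(s>.10)&(s<.135)&(np.hypot(w[...,0]-.6,w[...,1]-.01)<.035);print(np.percentile(s[m],[10,50,90]));
k=m&(s>np.percentile(s[m],50)-.004);p=w[k][:,:2].astype(np.float32);print(cv2.minEnclosingCircle(p),p.mean(0))
m=(s>.074)&(s<.086)&(w[...,0]<.6);p=w[m];r=np.hypot(p[:,0]-.6015,p[:,1]-.013);print(np.percentile(r,[2,50,98]))
E
```

```text
270 298 [0.6    0.0125 0.1111]
270 290 [0.5932 0.0145 0.1084]
255 295 [ 0.597  -0.0015  0.1053]
285 295 [0.6058 0.0261 0.1042]
273 150 [0.4549 0.0545 0.1493]
273 235 [0.5165 0.0375 0.1519]
200 195 [ 0.517  -0.0498 -0.0011]
[0.10327584 0.10465243 0.11037477]
((0.6019536256790161, 0.011619375087320805), 0.024131085723638535) [0.59938765 0.01205171]
[0.03370426 0.11759948 0.13944793]
```

View pics/wz.png

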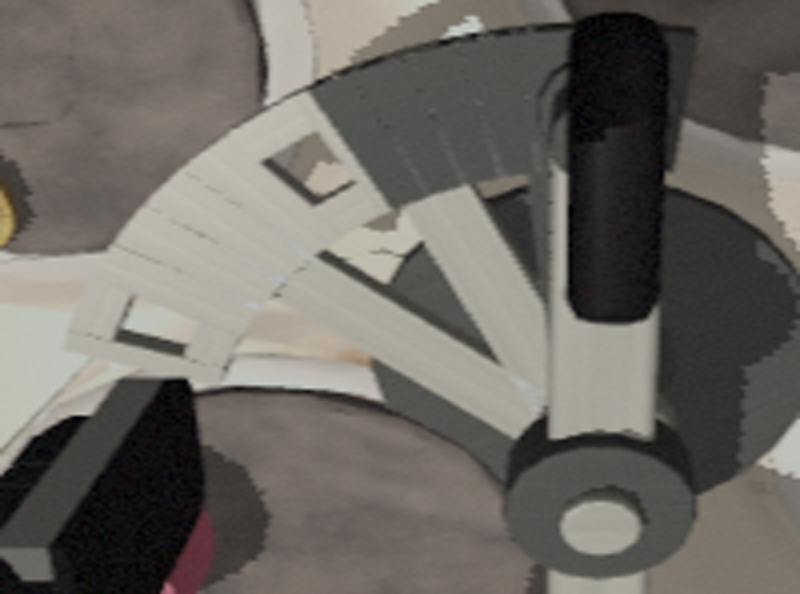

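```bash
python3 - <<'E'
from h import *
f=grab_frame("wrist");K=f["intrinsics"];a=np.array(f["attitude"]);M=a if a.shape==(3,3) else R.from_quat(a[[1,2,3,0]]).as_matrix()
c=np.array(f["position"]);P=np.array([.6012,.0125])
for u,v in((197.5,190.6),(157.5,238.5)):
    d=M@np.array([(u-K[0,2])/K[0,0],(v-K[1,2])/K[1,1],1]);p=c+d*(.08-c[2])/d[2];r=p[:2]-P
    print(p.round(4),np.hypot(*r),(np.arctan2(r[1],r[0])-np.arctan2(.0337,-.115))%(2*np.pi))
E
```

```text
[ 0.4881 -0.0265  0.08  ] 0.11964387073760833 0.6168691529099419
[ 0.5246 -0.0816  0.08  ] 0.12134349590418964 1.1723788683546017
```

move_arm([
  [2, 7, 20, 0, 0, 0, 1],
  [0, 0, 30, 0, 0, 0, 1],
  [0, 0, 30, 0, 0, 0, 1],
  [0, 0, 20, 0, 0, 0, 1],
  [0, 0, 6, 0, 0, 0, 1],
  [0, 0, 0, 0, 0, 0, 0.2],
  [0, 0, 0, 0, 0, 0, -0.2],
  [0, 0, 0, 0, 0, 0, -0.3],
  [0, 0, 0, 0, 0, 0, -0.35],
])

```text
time_s: 2.7
tool_pos: [0.4864, 0.0462, 0.1258]
tcp_rot: [0.001, 0.138, 0.99, 0.0]
force: [0.0, -1.2, 0.3]
opening: 0.32
grip_force: 0.0
```

Everything checks out: hole radius 0.120 m, spacing 0.55, and the next hole at about 0.62. Now I'll grip the bar.

move_arm([
  [0, 0, 0, 0, 0, 0, -0.6],
  [0, 0, 0, 0, 0, 0, -0.8],
  [0, 0, 0, 0, 0, 0, -1],
  [0, 0, 0, 0, 0, 0, -1],
])

```text
time_s: 3.2
tool_pos: [0.4862, 0.046, 0.1258]
tcp_rot: [0.0, 0.138, 0.99, -0.0]
force: [-1.9, -0.9, 4.8]
opening: 0.201
grip_force: 59.9
```

Gripped cleanly with little side force. Next I'll pull up 16 mm.

move_arm([
  [0, 0, -4, 0, 0, 0, -1],
  [0, 0, -4, 0, 0, 0, -1],
  [0, 0, -4, 0, 0, 0, -1],
  [0, 0, -4, 0, 0, 0, -1],
  [0, 0, -1, 0, 0, 0, -1],
  [0, 0, 0, 0, 0, 0, -1],
])

```text
time_s: 3.95
tool_pos: [0.486, 0.046, 0.1418]
tcp_rot: [-0.0, 0.138, 0.99, -0.0]
force: [5.0, -2.3, -12.7]
opening: 0.201
grip_force: 58.6
```

move_arm([
  [0, -1.5, 0, 0, 0, -0.0125, -1],
  [-0.04, -3, 0, 0, 0, -0.025, -1],
  [-0.1, -4.8, 0, 0, 0, -0.04, -1],
  [-0.1, -4.8, 0, 0, 0, -0.04, -1],
  [-0.1, -4.8, 0, 0, 0, -0.04, -1],
  [-0.1, -4.8, 0, 0, 0, -0.04, -1],
  [-0.1, -4.8, 0, 0, 0, -0.04, -1],
  [-0.1, -4.8, 0, 0, 0, -0.04, -1],
  [-0.04, -3, 0, 0, 0, -0.025, -1],
  [0, -1.5, 0, 0, 0, -0.0125, -1],
  [0, 0, 0, 0, 0, 0, -1],
])

```text
time_s: 5.32
tool_pos: [0.4812, 0.0087, 0.142]
tcp_rot: [-0.0, -0.019, 1.0, -0.0]
force: [2.3, -3.5, -12.2]
opening: 0.2
grip_force: 58.7
```

```bash
cat >> h.py <<'E'
def ang():
    o=ctrl.get_obs();t=o["tool_pos"];r=np.array(t[:2])-[.6012,.0125]
    q=o["tcp_rot"];M=R.from_quat([q[1],q[2],q[3],q[0]]).as_matrix()
    print("theta %.3f r %.4f z %.4f tool-turn %.3f"%((np.arctan2(r[1],r[0])-np.arctan2(.0337,-.115))%(2*np.pi),np.hypot(*r),t[2],(np.arctan2(M[1,0],M[0,0])-np.arctan2(.0337,-.115))%(2*np.pi)),"F tool",(M.T@o["force"]).round(1),"open",o["opening"],"t",o["time_s"])
E
python3 -c "from h import *;ang()"
```

```text
theta 0.316 r 0.1201 z 0.1420 tool-turn 0.324 F tool [-2.2 -3.6 12.2] open 0.19964709861797808 t 5.325
```

move_arm([
  [0, -1.8, 0, 0, 0, -0.015, -1],
  [-0.04, -3, 0, 0, 0, -0.025, -1],
  [-0.1, -4.2, 0, 0, 0, -0.035, -1],
  [-0.1, -4.2, 0, 0, 0, -0.035, -1],
  [-0.04, -3, 0, 0, 0, -0.025, -1],
  [0, -1.8, 0, 0, 0, -0.015, -1],
  [0, 0, 0, 0, 0, 0, -1],
  [0, 0, 1, 0, 0, 0, -1],
  [0, 0, 1.5, 0, 0, 0, -1],
  [0, 0, 1, 0, 0, 0, -1],
  [0, 0, 0, 0, 0, 0, -1],
])

```text
time_s: 6.7
tool_pos: [0.4831, -0.0091, 0.1388]
tcp_rot: [-0.001, -0.094, 0.996, -0.0]
force: [-2.2, -5.9, -10.5]
opening: 0.197
grip_force: 59.2
```

```bash
python3 -c "from h import *;ang()"
```

```text
theta 0.466 r 0.1201 z 0.1388 tool-turn 0.474 F tool [ 3.3 -5.4 10.5] open 0.19719938919732427 t 6.7
```

Now I'll ease the fingers apart so the pin rides on the plate, then lower the fingers to stay around the bar after it drops.

move_arm([
  [0, 0, 0, 0, 0, 0, -0.54],
  [0, 0, 0, 0, 0, 0, -0.48],
  [0, 0, 0, 0, 0, 0, -0.48],
  [0, 0, 4, 0, 0, 0, -0.48],
  [0, 0, 5, 0, 0, 0, -0.48],
  [0, 0, 3, 0, 0, 0, -0.48],
  [0, 0, 0, 0, 0, 0, -0.48],
])

```text
time_s: 7.58
tool_pos: [0.4833, -0.0089, 0.1263]
tcp_rot: [-0.0, -0.094, 0.996, 0.0]
force: [-0.3, 0.5, 0.0]
opening: 0.259
grip_force: 0.0
```

```bash
python3 - <<'E'
from h import *
ang();f=grab_frame("side");w=cloud(f);g=f["image"].astype(int).max(-1)
cv2.imwrite("pics/s2.png",cv2.resize(f["image"][150:260,160:350],None,fx=4,fy=4)[:,:,::-1])
E
```

```text
theta 0.465 r 0.1198 z 0.1263 tool-turn 0.474 F tool [ 0.2  0.5 -0. ] open 0.2594716222826141 t 7.575
```

View pics/s2.png

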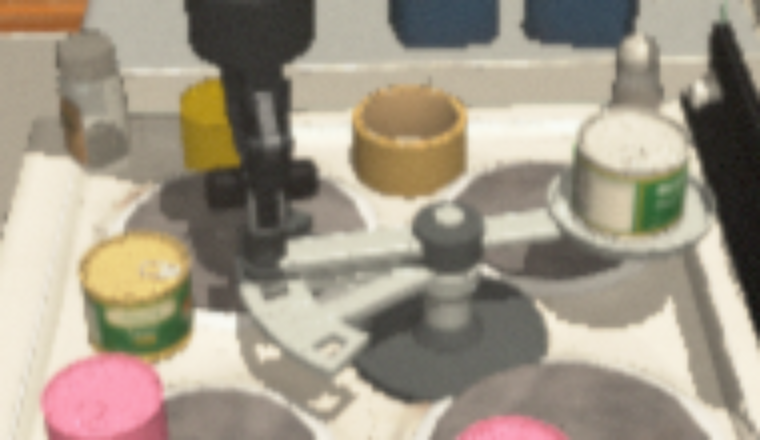

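The tin (630,170) stands on its rest, and the bar (262,185) sits high between the fingers with the pin riding on the plate. I'll push slowly now.

move_arm([
  [0, -1.2, 0, 0, 0, -0.01, -0.48],
  [0, -1.2, 0, 0, 0, -0.01, -0.48],
  [0, -1.2, 0, 0, 0, -0.01, -0.48],
  [0, -1.2, 0, 0, 0, -0.01, -0.48],
  [0, -1.2, 0, 0, 0, -0.01, -0.48],
  [0, -1.2, 0, 0, 0, -0.01, -0.48],
  [0, -1.2, 0, 0, 0, -0.01, -0.48],
  [0, -1.2, 0, 0, 0, -0.01, -0.48],
])

```text
time_s: 8.62
tool_pos: [0.4855, -0.0174, 0.1267]
tcp_rot: [-0.0, -0.135, 0.991, 0.001]
force: [-0.2, 2.3, -2.1]
opening: 0.26
grip_force: 0.9
```

```bash
python3 -c "from h import *;ang()"
```

```text
theta 0.538 r 0.1195 z 0.1267 tool-turn 0.556 F tool [-0.5  2.2  2.1] open 0.2603862152813088 t 8.625
```

move_arm([
  [0, -1.2, 0, 0, 0, -0.01, -0.48],
  [0, -1.2, 0, 0, 0, -0.01, -0.48],
  [0, -1.2, 0, 0, 0, -0.01, -0.48],
  [0, -1.2, 0, 0, 0, -0.01, -0.48],
])

```text
time_s: 9.12
tool_pos: [0.4869, -0.0233, 0.1267]
tcp_rot: [-0.0, -0.154, 0.988, -0.0]
force: [-0.0, 0.9, -1.0]
opening: 0.26
grip_force: 0.7
```

move_arm([
  [0, -1.2, 0, 0, 0, -0.01, -0.48],
  [0, -1.2, 0, 0, 0, -0.01, -0.48],
])

```text
time_s: 9.38
tool_pos: [0.4885, -0.0259, 0.1273]
tcp_rot: [0.001, -0.164, 0.986, -0.001]
force: [0.2, 0.2, -1.0]
opening: 0.259
grip_force: 0.0
```

move_arm([
  [0, -1.2, 0, 0, 0, -0.01, -0.48],
])

```text
time_s: 9.5
tool_pos: [0.4887, -0.0268, 0.1271]
tcp_rot: [0.0, -0.169, 0.986, -0.0]
force: [-0.1, 0.6, -0.3]
opening: 0.258
grip_force: 0.0
```

The force vanished, so it may have snapped. I'll check the handle's height.

```bash
python3 - <<'E'
from h import *
ang();f=grab_frame("side");cv2.imwrite("pics/s3.png",cv2.resize(f["image"][150:260,160:350],None,fx=4,fy=4)[:,:,::-1])
w=cloud(f);d=f["image"].max(-1)<75
m=d&(w[...,2]>.11)&(w[...,2]<.18)&(abs(w[...,0]-.489)<.05)&(abs(w[...,1]+.02)<.04)
for lo,hi in((.45,.47),(.503,.515),(.515,.53)):
    p=w[m&(w[...,0]>lo)&(w[...,0]<hi)];print(lo,len(p),np.percentile(p,[5,50,95],axis=0).round(3).tolist() if len(p) else 0)
E
```

```text
theta 0.621 r 0.1192 z 0.1271 tool-turn 0.625 F tool [-0.1  0.6  0.3] open 0.25784671533522796 t 9.5
0.45 61 [[0.455, -0.045, 0.131], [0.464, -0.042, 0.144], [0.468, -0.027, 0.155]]
0.503 27 [[0.506, -0.031, 0.132], [0.511, -0.028, 0.141], [0.514, -0.025, 0.149]]
0.515 23 [[0.516, -0.028, 0.133], [0.519, -0.025, 0.142], [0.521, -0.021, 0.151]]
```

View pics/s3.png

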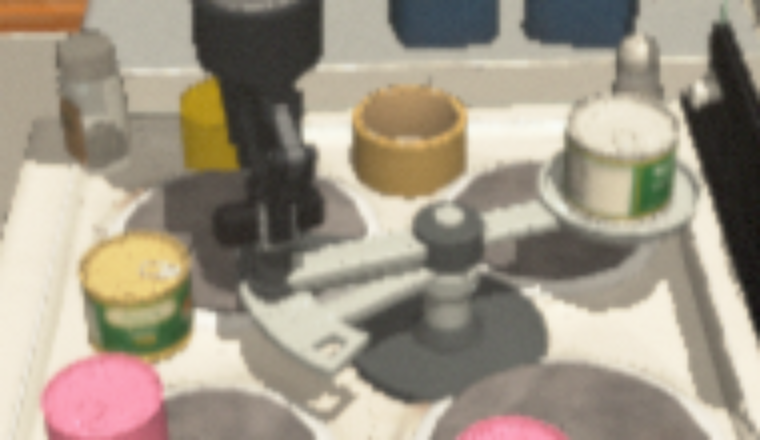

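The bar now spans z 0.131–0.151 (home is 0.126–0.152; riding would be 0.138–0.164). At (268,215) it sits visibly lower than before, and the arm is at about 0.62, so it is locked. The tin stands on its rest. I'll open and retreat straight up.

move_arm([
  [0, 0, 0, 0, 0, 0, 0],
  [0, 0, 0, 0, 0, 0, 0.1],
  [0, 0, 0, 0, 0, 0, 0.1],
  [0, 0, -15, 0, 0, 0, 0.1],
  [0, 0, -30, 0, 0, 0, 0.1],
  [0, 0, -30, 0, 0, 0, 0.1],
  [0, 0, -15, 0, 0, 0, 0.1],
  [0, 0, 0, 0, 0, 0, 0.1],
])

```text
time_s: 10.55
tool_pos: [0.4891, -0.0265, 0.2181]
tcp_rot: [0.001, -0.169, 0.986, -0.001]
force: [0.1, -0.2, -0.0]
opening: 0.548
grip_force: 0.0
```

```bash
python3 - <<'E'
from h import *
ang();f=grab_frame("wrist");w=cloud(f)
m=(w[...,2]>.133)&(w[...,2]<.175)&(np.hypot(w[...,0]-.488,w[...,1]+.027)<.05)
p=w[m][:,:2].astype(np.float32);print(cv2.minAreaRect(p),np.median(w[m][:,2]))
f=grab_frame("side");cv2.imwrite("pics/s4.png",f["image"][:,:,::-1])
E
```

```text
theta 0.620 r 0.1187 z 0.2181 tool-turn 0.624 F tool [-0.  -0.2  0. ] open 0.5477870640993444 t 10.55
((0.48791781067848206, -0.027412591502070427), (0.068336620926857, 0.017974024638533592), 18.64029312133789) 0.1516775733347675
```

View pics/s4.png

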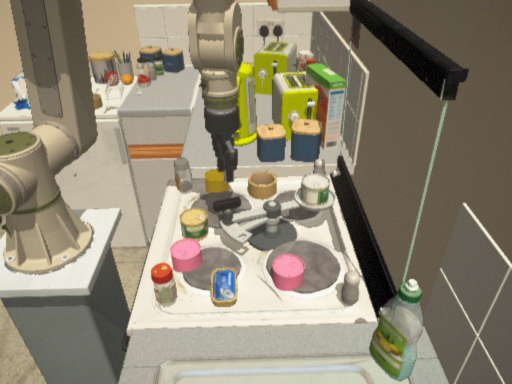

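The bar top is at 0.1517 (home is 0.152) and the bar has turned about 0.61 rad. The handle (228,203) is free of the gripper, the tin (315,188) stands on its rest, and everything else is where it was.

```bash
python3 -c "from plant import finish_job;print(finish_job())"
```

```text
the job is handed in; nothing more can be done
None
```

The spring pin is fully home in the very next hole at about 0.62 rad, the tin is still standing on its rest, nothing else on the range was moved, the handle is released, and the job was handed in at about 10.6 s.

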